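# Index the stirrer caddy four clicks from its stop

### The job

Using the wooden knob of its crank, wind the rotating stirrer caddy back (clockwise seen from above) until it bears lightly but definitely against its stop post, and keep it there for a moment; never force it. Then turn it forward (counter-clockwise) four clicks, counting the click it springs to at the stop as zero, so that the paddle-topped stirrers stand at the serving tab; do not run past that click, and let go with the caddy resting in it. Leave the bowl, tumblers and tin where they are.

Things in the scene. Friction and masses are not known exactly. Their poses are not given: they have to be found in the camera images.
- foot: Fixed foot of the caddy: dark wooden disc, 190 mm across, 22 mm high in all, on the trolley top. Origin: centre of its underside, on the caddy's vertical turning axis; z up. Its -x axis points to the serving tab, a steel tab 30 x 14 x 10 mm whose middle is 105 mm from the axis.
- turret (a joint): Angle of the caddy on its foot (rad), growing counter-clockwise from above; at 0 the crank arm points along the foot's +x. It clicks: it rests at 0, 1.047, 2.094, 3.142, 4.189 (click four) and 5.236, is sprung back to the nearest rest and tips over to the next about halfway. Starts at click one, two or three. The stop catches it 0.21 to 0.42 rad below 0; let go there, it springs to 0.
- paddle_cup (a point): Centre of the mouth of the cup with the flat paddle-topped stirrers, 118 mm above the trolley top, 43 mm from the axis. The turret is a 148 mm steel plate with six such 41 mm aluminium cups in a ring (the other stirrers end in small balls), a centre column, and a crank arm above the stirrers; stirrers reach 170 mm above the trolley top.
- knob_mid (a point): Point on the axis of the crank knob, 226 mm above the trolley top. Knob: upright dark wooden cylinder, 18 mm in diameter, 44 mm high, 199 to 243 mm above the trolley top, 80 mm from the turning axis on the outer end of the 18 mm wide crank arm. It spins freely on its own axis, so it can be carried round with unchanging gripper heading. A click takes 5 to 10 N at the knob.
- stop: Rigid steel stop post, 11 mm thick, 84 mm from the axis. Origin on the turning axis at the foot's underside; the post lies along its -y axis. A 12 mm lug on the turret rim, about 90 degrees clockwise of the crank arm, meets it; post and lug are set differently each start (lug 4 mm either way, not told), so contact must be felt. 4 to 10 N on the post is light but definite, over 16 N forcing.
- stop_post (a point): Centre of the top face of the stop post, 52 mm above the trolley top. Wound back below click zero, the click spring itself pushes back with a slowly growing force, up to about 5 N at the knob (friction adds some 2 N); it does not give more resistance than that, so the stop is felt as a sudden, much steeper rise.
- bowl: Coral ceramic bowl, 140 mm across, 60 mm high, loose; origin at the centre of its underside. Bystander.
- tumbler_a: Clear tumbler, 72 mm across, 100 mm high, loose; origin at the centre of its underside. Bystander.
- tumbler_b: The other clear tumbler, same size; origin at the centre of its underside. Bystander.
- tin: Aluminium tin with screw lid, 85 mm across, 82 mm high, loose; origin at the centre of its underside. Bystander.
Not all that is in view belongs to the job. Of the things that look like the foot, the middle-sized one is meant.

How it is judged:
On the way, in this order (a step that is already met when the one before it is completed fails the run):
1. the caddy is wound back and bears on its stop post with more than 2.5 N (contact force between stop and anything else above 2.5 N and value of joint turret below -0.12 rad), for 0.2 s.
2. the caddy is at the fourth click from the stop (value of joint turret between 4.06879 and 4.30879 rad), for 0.3 s.
At the end, for the whole second after the job is handed in: The caddy rests, released, in its fourth click: turning angle 4.189 rad within 0.12 rad, at rest (all of step 2 and velocity of joint turret between -0.05 and 0.05 rad/s); the robot touches nothing.
It fails at once if the stop post takes more than 16 N (forced) (contact force between stop and anything else above 16 N).
It fails at once if the caddy runs past the fourth click towards the fifth (value of joint turret above 4.65 rad).
It fails at once if the robot itself pushes on the stop post (contact force between any of the arm, the fingers and stop above 3 N).
It fails at once if the bowl, a tumbler or the tin is shifted more than 20 mm or tipped (distance of any of bowl, tumbler_a, tumbler_b, tin from where it was at the start of the episode above 0.02 m or angle between any of bowl, tumbler_a, tumbler_b, tin's own z axis and vertical above 0.3 rad).
It also fails if it takes over 72 s, if anything falls off the work surface, if the arm or the gripper's body presses on something with over 40 N, if the wrist force passes 120 N, or if a joint passes its speed limit or range.

### The arm

A 6-joint arm with a two-finger parallel gripper is mounted at the origin on the work surface. World frame = base frame: x ahead of the robot, y to its left, z up, the work surface at z = 0. Lengths are in m, angles in rad, forces in N, time in s.
With the tool pointing down it reaches from about 0.4 to 0.925 m from the base axis. Payload 3.4 kg.
Tool frame: the origin (TCP) lies at the very end of the fingers, on their centre line; the grasp point (between the pads) lies 19 mm behind it (bot.grip_point_offset is the distance from the TCP to the grasp point, in m); z points along the fingers, y is the line along which they close (so a half turn about z gives the same grasp; the last joint's range is limited). The gripper opens to 85 mm and grips with 20 to 120 N. Pads are 22 mm wide; open, the fingers measure 114 mm over their backs; the gripper's body (76 mm by 85 mm) begins 54 mm behind the grasp point. The pads swing forward as they close: fully open they stand 13 mm farther back than shut.
Start: joints at [-1.228, 0.307, 1.506, -0, 1.328, -0.073], TCP at [0.232, -0.526, 0.204] pointing down, gripper open.
Joint ranges: [-3.12, 3.12], [-1.05, 2.28], [0.14, 2.33], [-1.42, 4.57], [0.1, 2.73], [-2.68, 2.68]. Speed limits (rad/s): [2.57, 2.57, 3.14, 3.14, 3.14, 3.14].

### API

Orientations are given as a 3x3 rotation matrix whose columns are the frame's x, y, z axes.
In Python, from rig import sensors, grab_frame, order, bot gives the robot as it stands.
- The arm moves only by the tool send_rows, never from a script. Its argument "series" is a list of rows, each a list of 7 numbers: the turn, a rotation vector about the tool's x, y, z in rad, then the shift along the tool's x, y, z in cm, then the finger opening in cm, from 0 to 8.54. In form: [[wx, wy, wz, x, y, z, jaw], ...]. A call has 1 to 12 rows; each row shifts and turns the commanded pose from where the row before left it, along the tool's axes as they then stand; what a row does not reach is not made up. A row lasts 1/10 s, in which the tool goes at most 50 mm and 8.59 degrees, less where a joint would pass 70% of its speed; a pose out of reach is approached as far as the arm can. A call is refused whole if a number of a shift passes 5 or a number of a turn 0.15, either way. A call with a gripper value outside its range is refused whole. The fingers move at their own pace and stop on an object; "grip_force" is the grip in N (left out, the last holds). Time passes only in rows, so rows that do not move let the fingers close. It gives the time, the measured TCP pose, the force and the opening at its end, in the units of the state.
- sensors.read_state(): the state, without advancing time (a new reading comes with each control period).
- grab_frame(name): name is "scene" or "top" or "wrist"; returns a dict with "pixels" (400x640x3 uint8, red, green, blue), "intrinsics" (3x3 intrinsics, pixels), "k1" (the pictures are not rectified: a ray, as slopes to the right and down, at radius r is drawn at 1 + k1 r^2 times it, then the intrinsics apply), "R" (3x3) and "t" (3): a world point X has camera coordinates R X + t; the wrist camera has in their place "tool_from_camera" (4x4, takes a point from camera to tool coordinates, whose origin is the TCP and whose axes are the flange's). Camera axes: x right, y down, z forward; pixel columns grow to the right and rows downward; lengths in m; the calibration is good to about 2 mm. A picture is of the moment at which its call begins: read the wrist's pose just before it. There is no depth.
- order.close_job(): hands the job in, once; it reports no verdict.
The state is a dict: "clock": time; "joint_positions": joint angles; "qvel": joint speeds; "joint_efforts": joint torques, N m; "ee_pos": TCP position; "tcp_rot": TCP orientation; "force": force on the tool from outside, world axes, zero at the start; "ft_torque": the same for the moment, N m; "gripper_width": opening from 0.0 (shut) to 1.0 (fully open).
Only numpy, scipy, OpenCV 4.12 (cv2) and the standard library are available. Lean on these libraries where they do the work, as an engineer would, in place of code of your own. Each camera call takes 0.05 s, during which the arm holds its last target. There are 200 camera calls.

## Working session

There is one attempt and no reset: what is moved stays moved. The work goes in short steps, Python scripts to look and compute and a tool call to move; the robot and the scene stay as the last step left them, time stands still between calls to the robot, and variables do not carry over. Pictures are saved under pics/ and viewed, on a budget of 10 in all, crops included, one or two more only if the job needs it, and the job is handed in when it is done.

Besides the shell and the picture viewer there is one more tool, called as name(argument=value, ...), one argument or row to a line, values as JSON. send_rows: Moves the arm, as the interface text tells. Its arguments: {"type":"object","properties":{"series":{"type":"array","items":{"type":"array","items":{"type":"number"}}},"grip_force":{"type":"number"}},"required":["series"]}

```bash
mkdir -p pics; ls; python3 - <<'E'
from rig import sensors, grab_frame, order, bot
import cv2,numpy as np
s=sensors.read_state()
for k in s: print(k,np.round(s[k],3).tolist())
for n in ["scene","top"]:
    f=grab_frame(n); cv2.imwrite(f"pics/{n}0.png",f["pixels"][:,:,::-1])
    np.savez(f"{n}.npz",**{k:f[k] for k in ["intrinsics","k1","R","t"]})
    print(n,np.round(f["R"],3).tolist(),f["t"],f["intrinsics"].tolist(),f["k1"])
f=grab_frame("wrist");print(f["tool_from_camera"])
E
```

```text
pics
clock 0.0
joint_positions [-1.229, 0.308, 1.508, 0.0, 1.328, -0.073]
qvel [0.001, 0.002, 0.001, 0.001, 0.001, 0.001]
joint_efforts [-0.0, -45.755, -25.192, 0.0, 0.014, 0.0]
ee_pos [0.232, -0.525, 0.203]
tcp_rot [[0.915, 0.404, -0.001], [0.404, -0.915, 0.002], [0.0, -0.002, -1.0]]
force [-0.235, 0.161, -0.426]
ft_torque [0.022, 0.035, 0.042]
gripper_width 1.0
scene [[0.613, 0.79, 0.021], [0.55, -0.408, -0.728], [-0.567, 0.458, -0.685]] [-0.23810466 -0.19159167  1.39934118] [[400.2501438724639, 0.0, 317.5377100286265], [0.0, 400.2501438724639, 194.5863412545122], [0.0, 0.0, 1.0]] -0.05997468676244028
top [[-0.022, -1.0, -0.016], [-0.999, 0.023, -0.034], [0.035, 0.016, -0.999]] [-0.02746015  0.45075062  1.33724919] [[372.4317416322647, 0.0, 318.70859241570645], [0.0, 372.4317416322647, 196.63725018934346], [0.0, 0.0, 1.0]] -0.004362671697019143
[[ 6.76213256e-04 -9.47828087e-01 -3.18781210e-01  8.09743463e-02]
 [ 9.99999727e-01  5.46324160e-04  4.96866450e-04 -5.73496656e-04]
 [-2.96786100e-04 -3.18781459e-01  9.47828198e-01 -1.70039748e-01]
 [ 0.00000000e+00  0.00000000e+00  0.00000000e+00  1.00000000e+00]]
```

View pics/scene0.png

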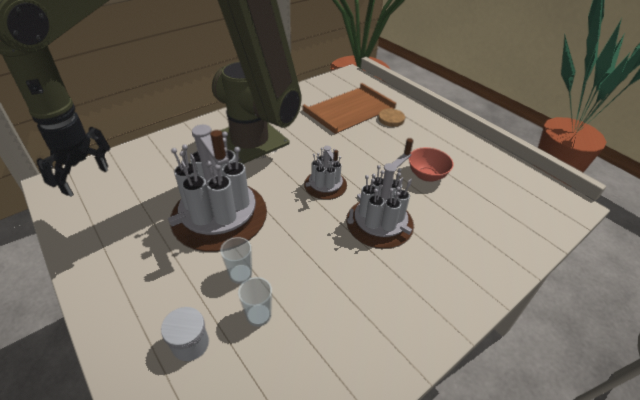

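View pics/top0.png

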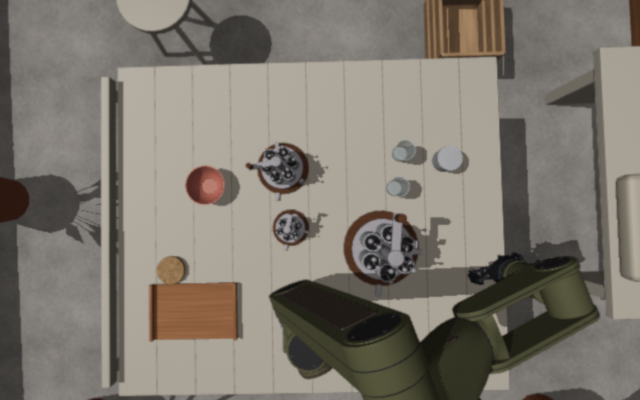

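The middle-sized caddy is at about top (283,167), ~52 px across, which is ~0.19 m. Its knob is near top (250,166), pointing towards +y, with the bowl beyond it at (205,185). Next is a closer crop.

```bash
cat > h.py <<'E'
import numpy as np,cv2
def load(n):
    d=np.load(f"{n}.npz"); return d["intrinsics"],float(d["k1"]),d["R"],d["t"]
def proj(n,X):
    K,k,R,t=load(n); c=np.atleast_2d(X)@R.T+t; return cv2.projectPoints(c,np.zeros(3),np.zeros(3),K,np.array([k,0,0,0.]))[0][:,0]
def at(n,uv,z):
    K,k,R,t=load(n); p=cv2.undistortPoints(np.array([[uv]],float),K,np.array([k,0,0,0.]))[0,0]
    d=R.T@[p[0],p[1],1]; o=-R.T@t; return o+d*(z-o[2])/d[2]
E
python3 - <<'E'
import cv2,numpy as np
from h import *
a=cv2.imread('pics/top0.png')[125:205,175:335]; b=cv2.imread('pics/scene0.png')[125:255,330:470]
a=cv2.resize(a,None,fx=5,fy=5,interpolation=2); cv2.imwrite('pics/c1.png',a)
b=cv2.resize(b,None,fx=4.5,fy=4.5,interpolation=2);cv2.imwrite('pics/c2.png',b)
print(at('top',(283,167),.02),at('top',(250,166),.23),at('top',(205,185),.06),at('scene',(408,146),.226),at('scene',(381,222),.01))
E
```

```text
[0.5590309  0.08805766 0.02      ] [0.53998234 0.16505214 0.23      ] [0.49793983 0.35766685 0.06      ] [0.54433013 0.16334013 0.226     ] [0.56433501 0.08684228 0.01      ]
```

View pics/c1.png

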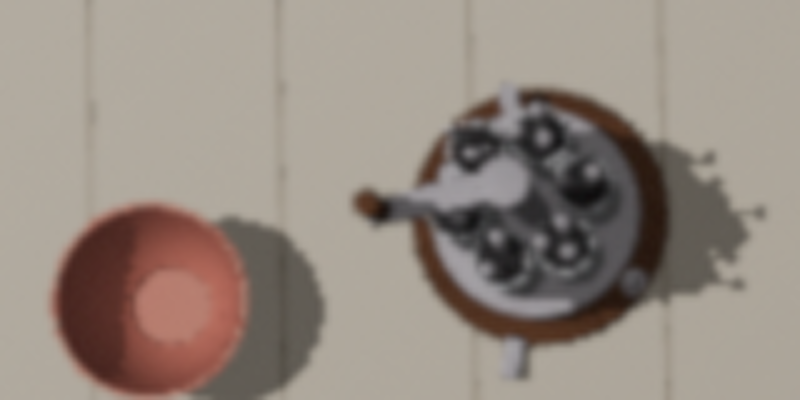

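View pics/c2.png

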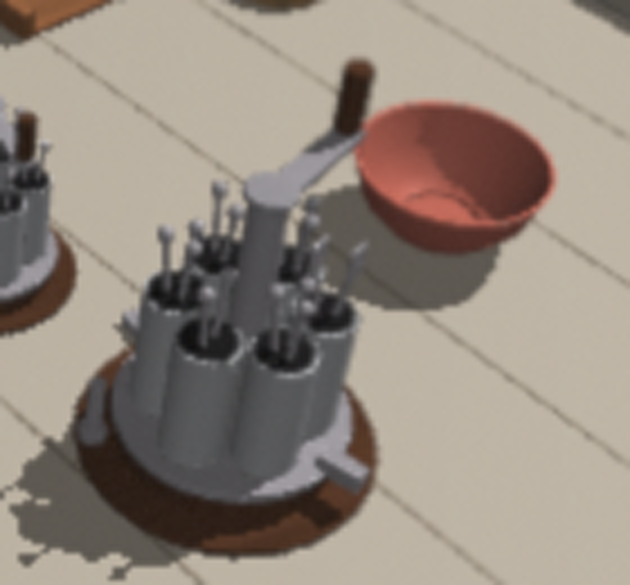

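```bash
python3 - <<'E'
from h import *
c=lambda x,y:(175+(x+.5)/5-.5,125+(y+.5)/5-.5)
s=lambda x,y:(330+x/4.5,125+y/4.5)
C=at('top',c(541.5,216),.011);print('C',C)
Cs=at('scene',s(228,425),.022)
print('Cscene',Cs)
for n,p,z in [('tab',c(514,358),.015),('post',c(635,280),.052),('knobtop',c(362,201),.243),('column',c(505,183),.2),('lug',c(510,98),.03)]:
    X=at('top',p,z); v=(X-C)[:2]; print(n,X,np.hypot(*v),np.degrees(np.arctan2(v[1],v[0])))
for n,p,z in [('knobtop',s(359,66),.243),('knobbot',s(348,128),.199),('post',s(98,385),.052),('lug',s(345,470),.03),('col',s(270,185),.199)]:
    X=at('scene',p,z); v=(X-C)[:2]; print(n,X,np.hypot(*v),np.degrees(np.arctan2(v[1],v[0])))
E
```

```text
C [0.55718802 0.08946593 0.011     ]
Cscene [0.56393281 0.08376284 0.022     ]
tab [0.45472924 0.11078691 0.015     ] 0.10465364558493713 168.24489541253766
post [0.50597756 0.02026599 0.052     ] 0.08608799666831504 -126.5027782035294
knobtop [0.54222866 0.17142101 0.243     ] 0.0833091684354383 100.34438794121941
column [0.55666484 0.0909413  0.2       ] 0.0015653844400064512 109.52502287413641
lug [0.64017997 0.10831778 0.03      ] 0.08510614833228473 12.797725772101142
knobtop [0.54273971 0.16732884 0.243     ] 0.07919208011761512 100.51228696051861
knobbot [0.54308087 0.16902034 0.199     ] 0.08079551656954038 100.05556696442262
post [0.51093535 0.02087058 0.052     ] 0.08273229095553122 -123.99110968524329
lug [0.63719685 0.10794119 0.03      ] 0.08211423576946233 13.002561594952525
col [0.55310216 0.09495144 0.199     ] 0.006839963565897653 126.68041348809199
```

send_rows(
  series=[
    [0, 0, -0.14, 0, 0, -4, 8.5],
    [0, 0, -0.14, 0, 0, -4, 8.5],
    [0, 0, -0.14, 0, 0, -4, 8.5],
    [0, 0, -0.14, 0, 0, -4, 8.5],
    [0, 0, -0.14, 0, 0, -4, 8.5],
    [0, 0, -0.14, 0, 0, -3, 8.5],
    [0, 0, -0.14, 0, 0, 0, 8.5],
    [0, 0, -0.14, 0, 0, 0, 8.5],
    [0, 0, -0.036, 0, 0, 0, 8.5],
    [0, 0, 0, 0, 0, 0, 8.5],
  ],
)

```text
clock: 1.15
ee_pos: [0.2322, -0.5258, 0.4333]
tcp_rot: [[-0.001, 1.0, -0.0], [1.0, 0.001, 0.001], [0.001, -0.0, -1.0]]
force: [-0.1, -0.1, -1.0]
gripper_width: 0.995
```

send_rows(
  series=[
    [0, 0, 0, 3.5, 2.5, 0, 8.5],
    [0, 0, 0, 3.5, 2.5, 0, 8.5],
    [0, 0, 0, 3.5, 2.5, 0, 8.5],
    [0, 0, 0, 3.5, 2.5, 0, 8.5],
    [0, 0, 0, 3.5, 2.5, 0, 8.5],
    [0, 0, 0, 3.5, 2.5, 0, 8.5],
    [0, 0, 0, 3.5, 2.5, 0, 8.5],
    [0, 0, 0, 3.5, 2.5, 0, 8.5],
    [0, 0, 0, 3.5, 2.5, 0, 8.5],
    [0, 0, 0, 3.5, 2.5, 0, 8.5],
  ],
)

```text
clock: 2.15
ee_pos: [0.4825, -0.1741, 0.4334]
tcp_rot: [[0.0, 1.0, -0.0], [1.0, -0.0, 0.0], [0.0, -0.0, -1.0]]
force: [0.2, -0.7, -0.0]
gripper_width: 0.998
```

send_rows(
  series=[
    [0, 0, 0, 3.9, 0.9, 0, 8.5],
    [0, 0, 0, 3.9, 0.9, 0, 8.5],
    [0, 0, 0, 3.9, 0.9, 0, 8.5],
    [0, 0, 0, 3.9, 0.9, 0, 8.5],
    [0, 0, 0, 3.9, 0.9, 0, 8.5],
    [0, 0, 0, 3.8, 0.9, 0, 8.5],
    [0, 0, 0, 3.8, 0.9, 0, 8.5],
    [0, 0, 0, 3.8, 0.9, 0, 8.5],
    [0, 0, 0, 3.6, 0.6, 0, 8.5],
    [0, 0, 0, 0, 0, 0, 8.5],
    [0, 0, 0, 0, 0, 0, 8.5],
  ],
)

```text
clock: 3.25
ee_pos: [0.5594, 0.1699, 0.4329]
tcp_rot: [[-0.002, 1.0, -0.001], [1.0, 0.002, -0.001], [-0.001, -0.001, -1.0]]
force: [0.1, -0.6, 0.7]
gripper_width: 0.993
```

```bash
python3 - <<'E'
from rig import sensors, grab_frame
import cv2,numpy as np
s=sensors.read_state();f=grab_frame("wrist")
T=np.eye(4);T[:3,:3]=s["tcp_rot"];T[:3,3]=s["ee_pos"]
M=np.linalg.inv(T@np.array(f["tool_from_camera"]))
np.savez("wrist.npz",intrinsics=f["intrinsics"],k1=f["k1"],R=M[:3,:3],t=M[:3,3])
cv2.imwrite("pics/w1.png",f["pixels"][:,:,::-1]);print(s["ee_pos"],s["clock"],s["joint_positions"],f["intrinsics"])
E
```

```text
[0.55937138 0.16990129 0.43285737] 3.25 [ 2.23014907e-01  2.39229042e-01  1.04858026e+00 -5.82351568e-04
  1.85532795e+00  2.20761596e-01] [[324.41924045   0.         318.71988383]
 [  0.         324.41924045 200.34156766]
 [  0.           0.           1.        ]]
```

View pics/w1.png

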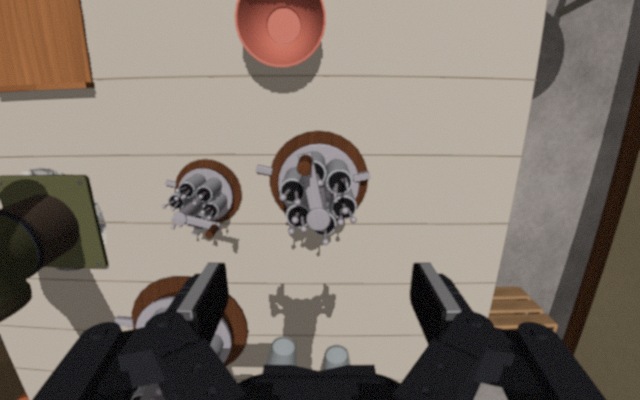

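The wrist view shows the foot disc spanning columns 271–369 with its top at row ~130. The tab is at (264,170), the knob top at (305,161), the column top at (318,218) and the lug at (361,177).

```bash
python3 - <<'E'
from h import *
from scipy.optimize import least_squares
im=cv2.imread('pics/w1.png')
def circ(n,C,z,r):
    a=np.linspace(0,2*np.pi,60); return proj(n,np.c_[C[0]+r*np.cos(a),C[1]+r*np.sin(a),0*a+z])
for C in [(.557,.09),(.562,.088)]:
    p=circ('wrist',C,.018,.095); print(C,p.min(0),p.max(0)); p=circ('top',C,.018,.095); print(p.min(0),p.max(0))
print('tab',at('wrist',(264,170),.015),'knob',at('wrist',(305,161),.243),'col',at('wrist',(318,218),.199),'lug',at('wrist',(361,177),.03))
b=im[115:255,240:400]; cv2.imwrite('pics/c3.png',cv2.resize(b,None,fx=5,fy=4.2857,interpolation=2))
E
```

```text
(0.557, 0.09) [267.48448703 131.0550741 ] [369.08386555 229.22705202]
[256.23495152 141.39611871] [308.92271288 194.00875736]
(0.562, 0.088) [270.20215094 132.19769281] [371.69357589 230.17022842]
[256.76557329 140.00459675] [309.44898639 192.60457172]
tab [0.45601145 0.11302142 0.015     ] knob [0.54249718 0.17742868 0.243     ] col [0.55713874 0.09095821 0.199     ] lug [0.63476754 0.10403578 0.03      ]
```

send_rows(
  series=[
    [0, 0, 0, 0, -0.8, 3, 6],
    [0, 0, 0, 0, -0.8, 4, 6],
    [0, 0, 0, 0, 0, 4, 6],
    [0, 0, 0, 0, 0, 4, 6],
    [0, 0, 0, 0, 0, 3, 6],
    [0, 0, 0, 0, 0, 2, 6],
    [0, 0, 0, 0, 0, 1.5, 6],
    [0, 0, 0, 0, 0, 1, 6],
    [0, 0, 0, 0, 0, 0, 6],
    [0, 0, 0, 0, 0, 0, 6],
  ],
  grip_force=30,
)

```text
clock: 4.3
ee_pos: [0.544, 0.1687, 0.2093]
tcp_rot: [[0.0, 1.0, 0.001], [1.0, -0.0, 0.0], [0.0, 0.001, -1.0]]
force: [0.1, 1.0, 0.8]
gripper_width: 0.703
```

```bash
cat > snap.py <<'E'
from rig import sensors, grab_frame
import cv2,numpy as np,sys
s=sensors.read_state();f=grab_frame("wrist")
T=np.eye(4);T[:3,:3]=s["tcp_rot"];T[:3,3]=s["ee_pos"]
M=np.linalg.inv(T@np.array(f["tool_from_camera"]))
np.savez("wrist.npz",intrinsics=f["intrinsics"],k1=f["k1"],R=M[:3,:3],t=M[:3,3])
cv2.imwrite(f"pics/{sys.argv[1]}.png",f["pixels"][:,:,::-1]);print(s["ee_pos"],s["force"],s["clock"])
E
python3 snap.py w2
```

```text
[0.54399607 0.16867227 0.20932691] [0.11064982 1.01936431 0.77664298] 4.3
```

View pics/w2.png

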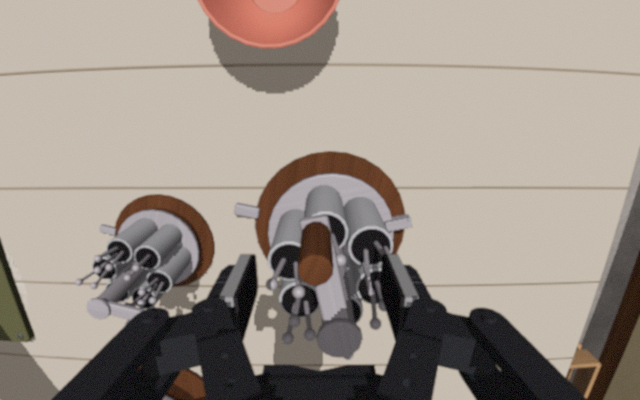

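The knob top is at about (315,270) and its lower end near (316,228). The midline between the fingers is at about column 319, so the knob is well centred.

```bash
python3 - <<'E'
from h import *
print(at('wrist',(315,270),.243),at('wrist',(316,228),.199),'tab',at('wrist',(245,210),.015),'col',at('wrist',(340,333),.199),'lug',at('wrist',(398,222),.03))
print(proj('wrist',[[.543,.169,.243],[.543,.169,.199]]))
C=(.558,.089);a=np.linspace(0,2*np.pi,90);p=proj('wrist',np.c_[C[0]+.095*np.cos(a),C[1]+.095*np.sin(a),0*a+.02]);print(p.min(0),p.max(0))
E
```

```text
[0.54112377 0.16961315 0.243     ] [0.54128879 0.17243055 0.199     ] tab [0.45455373 0.11594135 0.015     ] col [0.55763538 0.09365544 0.199     ] lug [0.63560996 0.1066126  0.03      ]
[[318.91204246 271.11750722]
 [318.82861013 233.19370114]]
[252.53784415 154.44599767] [409.43958597 298.66630107]
```

send_rows(
  series=[
    [0, 0, 0, 0, 0, 0.3, 4],
    [0, 0, 0, 0, 0, 0, 3],
    [0, 0, 0, 0, 0, 0, 1.5],
    [0, 0, 0, 0, 0, 0, 1.5],
    [0, 0, 0, 0, 0, 0, 1.5],
    [0, 0, 0, 0, 0, 0, 1.5],
    [0, 0, 0, 0, 0, 0, 1.5],
  ],
)

```text
clock: 5.05
ee_pos: [0.5442, 0.1696, 0.2061]
tcp_rot: [[-0.001, 1.0, 0.001], [1.0, 0.001, 0.001], [0.001, 0.001, -1.0]]
force: [0.7, 0.8, 3.8]
gripper_width: 0.19
```

```bash
cat > arc.py <<'E'
import sys,numpy as np
# arc a0 a1 n : deltas in cm (tool x=world y, tool y=world x)
a0,a1,n=float(sys.argv[1]),float(sys.argv[2]),int(sys.argv[3])
a=np.radians(np.linspace(a0,a1,n+1)); P=np.round(8*np.c_[np.sin(a),np.cos(a)],2)
D=np.round(np.diff(P,axis=0),2)
for i in range(0,n,12): print([[0,0,0,float(d[0]),float(d[1]),0,1.5] for d in D[i:i+12]])
E
python3 arc.py 100 -12 28
```

```text
[[0, 0, 0, 0.08, 0.55, 0, 1.5], [0, 0, 0, 0.04, 0.56, 0, 1.5], [0, 0, 0, 0.0, 0.56, 0, 1.5], [0, 0, 0, -0.04, 0.56, 0, 1.5], [0, 0, 0, -0.08, 0.55, 0, 1.5], [0, 0, 0, -0.12, 0.55, 0, 1.5], [0, 0, 0, -0.15, 0.53, 0, 1.5], [0, 0, 0, -0.19, 0.53, 0, 1.5], [0, 0, 0, -0.23, 0.51, 0, 1.5], [0, 0, 0, -0.26, 0.49, 0, 1.5], [0, 0, 0, -0.3, 0.47, 0, 1.5], [0, 0, 0, -0.33, 0.46, 0, 1.5]]
[[0, 0, 0, -0.35, 0.42, 0, 1.5], [0, 0, 0, -0.39, 0.4, 0, 1.5], [0, 0, 0, -0.42, 0.38, 0, 1.5], [0, 0, 0, -0.44, 0.34, 0, 1.5], [0, 0, 0, -0.46, 0.31, 0, 1.5], [0, 0, 0, -0.48, 0.28, 0, 1.5], [0, 0, 0, -0.51, 0.25, 0, 1.5], [0, 0, 0, -0.51, 0.21, 0, 1.5], [0, 0, 0, -0.53, 0.17, 0, 1.5], [0, 0, 0, -0.55, 0.14, 0, 1.5], [0, 0, 0, -0.55, 0.09, 0, 1.5], [0, 0, 0, -0.55, 0.06, 0, 1.5]]
[[0, 0, 0, -0.56, 0.02, 0, 1.5], [0, 0, 0, -0.56, -0.02, 0, 1.5], [0, 0, 0, -0.55, -0.06, 0, 1.5], [0, 0, 0, -0.55, -0.09, 0, 1.5]]
```

send_rows(
  series=[
    [0, 0, 0, 0, 0, -0.2, 1.5],
    [0, 0, 0, 0.08, 0.55, 0, 1.5],
    [0, 0, 0, 0.04, 0.56, 0, 1.5],
    [0, 0, 0, 0.0, 0.56, 0, 1.5],
    [0, 0, 0, -0.04, 0.56, 0, 1.5],
  ],
)

```text
clock: 5.55
ee_pos: [0.5603, 0.1707, 0.2062]
tcp_rot: [[-0.001, 1.0, -0.012], [1.0, 0.001, 0.001], [0.001, -0.012, -1.0]]
force: [-11.7, 4.1, 3.0]
gripper_width: 0.188
```

send_rows(
  series=[
    [0, 0, 0, -0.08, 0.55, 0, 1.5],
    [0, 0, 0, -0.12, 0.55, 0, 1.5],
    [0, 0, 0, -0.15, 0.53, 0, 1.5],
    [0, 0, 0, -0.19, 0.53, 0, 1.5],
  ],
)

```text
clock: 5.95
ee_pos: [0.5859, 0.1657, 0.2063]
tcp_rot: [[-0.002, 1.0, -0.004], [1.0, 0.002, 0.001], [0.001, -0.004, -1.0]]
force: [-0.7, 3.9, -5.9]
gripper_width: 0.185
```

send_rows(
  series=[
    [0, 0, 0, -0.23, 0.51, 0, 1.5],
    [0, 0, 0, -0.26, 0.49, 0, 1.5],
    [0, 0, 0, -0.3, 0.47, 0, 1.5],
    [0, 0, 0, 0, 0, 0, 1.5],
    [0, 0, 0, 0, 0, 0, 1.5],
  ],
)

```text
clock: 6.45
ee_pos: [0.6043, 0.1557, 0.2065]
tcp_rot: [[-0.0, 1.0, 0.003], [1.0, 0.0, -0.002], [-0.002, 0.003, -1.0]]
force: [6.7, 1.2, -13.2]
gripper_width: 0.187
```

send_rows(
  series=[
    [0, 0, 0, -0.33, 0.46, 0, 1.5],
    [0, 0, 0, -0.35, 0.42, 0, 1.5],
    [0, 0, 0, -0.39, 0.4, 0, 1.5],
    [0, 0, 0, -0.42, 0.38, 0, 1.5],
    [0, 0, 0, -0.44, 0.34, 0, 1.5],
    [0, 0, 0, -0.46, 0.31, 0, 1.5],
    [0, 0, 0, -0.48, 0.28, 0, 1.5],
  ],
)

```text
clock: 7.15
ee_pos: [0.627, 0.1308, 0.2064]
tcp_rot: [[-0.001, 1.0, -0.003], [1.0, 0.001, 0.005], [0.005, -0.003, -1.0]]
force: [-1.6, 11.8, -9.5]
gripper_width: 0.184
```

send_rows(
  series=[
    [0, 0, 0, -0.51, 0.25, 0, 1.5],
    [0, 0, 0, -0.51, 0.21, 0, 1.5],
    [0, 0, 0, -0.53, 0.17, 0, 1.5],
    [0, 0, 0, 0, 0, 0, 1.5],
    [0, 0, 0, 0, 0, 0, 1.5],
  ],
)

```text
clock: 7.65
ee_pos: [0.6356, 0.1092, 0.2065]
tcp_rot: [[-0.0, 1.0, 0.001], [1.0, 0.0, -0.006], [-0.006, 0.001, -1.0]]
force: [4.9, -5.0, -13.5]
gripper_width: 0.187
```

send_rows(
  series=[
    [0, 0, 0, -0.53, 0.14, 0.08, 1.5],
    [0, 0, 0, -0.55, 0.09, 0.07, 1.5],
    [0, 0, 0, -0.55, 0.06, 0, 1.5],
    [0, 0, 0, -0.56, 0.02, 0, 1.5],
    [0, 0, 0, -0.56, -0.02, 0, 1.5],
    [0, 0, 0, 0, 0, 0, 1.5],
    [0, 0, 0, 0, 0, 0, 1.5],
  ],
)

```text
clock: 8.35
ee_pos: [0.6375, 0.0827, 0.2064]
tcp_rot: [[-0.0, 1.0, 0.0], [1.0, 0.0, -0.004], [-0.004, 0.0, -1.0]]
force: [2.3, -4.8, -6.8]
gripper_width: 0.189
```

```bash
cat > st.py <<'E'
from rig import sensors
import numpy as np
s=sensors.read_state();d=(s["ee_pos"]-np.array([.5575,.0905,0]))[:2];r=np.hypot(*d);f=s["force"]
u=d/r;print(s["clock"],"ang",np.degrees(np.arctan2(d[1],d[0])),"r",r,"Ftan_ccw",f[1]*u[0]-f[0]*u[1],"Frad",f[:2]@u,"Fz",f[2])
E
python3 st.py; python3 arc.py -10 -40 15
```

```text
8.35 ang -5.537975217788659 r 0.08035858337749589 Ftan_ccw -4.579174307865263 Frad 2.7688499925559262 Fz -6.812183098029772
[[0, 0, 0, -0.27, -0.05, 0, 1.5], [0, 0, 0, -0.28, -0.07, 0, 1.5], [0, 0, 0, -0.27, -0.07, 0, 1.5], [0, 0, 0, -0.26, -0.08, 0, 1.5], [0, 0, 0, -0.27, -0.09, 0, 1.5], [0, 0, 0, -0.26, -0.1, 0, 1.5], [0, 0, 0, -0.25, -0.11, 0, 1.5], [0, 0, 0, -0.26, -0.12, 0, 1.5], [0, 0, 0, -0.25, -0.13, 0, 1.5], [0, 0, 0, -0.24, -0.13, 0, 1.5], [0, 0, 0, -0.24, -0.15, 0, 1.5], [0, 0, 0, -0.23, -0.15, 0, 1.5]]
[[0, 0, 0, -0.23, -0.16, 0, 1.5], [0, 0, 0, -0.23, -0.17, 0, 1.5], [0, 0, 0, -0.21, -0.17, 0, 1.5]]
```

send_rows(
  series=[
    [0, 0, 0, -0.27, -0.05, 0, 1.5],
    [0, 0, 0, -0.28, -0.07, 0, 1.5],
    [0, 0, 0, -0.27, -0.07, 0, 1.5],
    [0, 0, 0, 0, 0, 0, 1.5],
    [0, 0, 0, 0, 0, 0, 1.5],
  ],
)

```text
clock: 8.85
ee_pos: [0.6366, 0.0769, 0.2064]
tcp_rot: [[-0.001, 1.0, 0.002], [1.0, 0.001, -0.0], [-0.0, 0.002, -1.0]]
force: [5.4, -1.2, -7.3]
gripper_width: 0.187
```

```bash
python3 st.py
```

```text
8.85 ang -9.781585338143055 r 0.08023113184379116 Ftan_ccw -0.23385505327189293 Frad 5.501386852395444 Fz -7.282167452946546
```

send_rows(
  series=[
    [0, 0, 0, -0.26, -0.08, 0, 1.5],
    [0, 0, 0, -0.27, -0.09, 0, 1.5],
    [0, 0, 0, -0.26, -0.1, 0, 1.5],
    [0, 0, 0, 0, 0, 0, 1.5],
    [0, 0, 0, 0, 0, 0, 1.5],
  ],
)

```text
clock: 9.35
ee_pos: [0.6347, 0.0692, 0.2064]
tcp_rot: [[-0.001, 1.0, 0.004], [1.0, 0.001, 0.0], [0.0, 0.004, -1.0]]
force: [5.7, -0.4, -8.4]
gripper_width: 0.185
```

```bash
python3 st.py
```

```text
9.35 ang -15.41240578073365 r 0.08012784357631715 Ftan_ccw 1.1810638673535538 Frad 5.635140346160201 Fz -8.417838012947904
```

send_rows(
  series=[
    [0, 0, 0, -0.25, 0.0, 0, 1.5],
    [0, 0, 0, -0.26, -0.0, 0, 1.5],
    [0, 0, 0, 0, 0, 0, 1.5],
    [0, 0, 0, 0, 0, 0, 1.5],
  ],
)

```text
clock: 9.75
ee_pos: [0.6334, 0.0645, 0.2064]
tcp_rot: [[-0.001, 1.0, 0.001], [1.0, 0.001, 0.001], [0.001, 0.001, -1.0]]
force: [4.3, 2.4, -7.4]
gripper_width: 0.187
```

```bash
python3 st.py
```

```text
9.75 ang -18.94106773500871 r 0.08021397420990965 Ftan_ccw 3.684160514972357 Frad 3.2835096159772545 Fz -7.42381122744674
```

send_rows(
  series=[
    [0, 0, 0, -0.25, -0.13, 0, 1.5],
    [0, 0, 0, -0.24, -0.13, 0, 1.5],
    [0, 0, 0, 0, 0, 0, 1.5],
    [0, 0, 0, 0, 0, 0, 1.5],
  ],
)

```text
clock: 10.15
ee_pos: [0.6312, 0.0591, 0.2064]
tcp_rot: [[-0.001, 1.0, 0.002], [1.0, 0.001, -0.0], [-0.0, 0.002, -1.0]]
force: [6.4, -0.4, -9.0]
gripper_width: 0.185
```

```bash
python3 st.py
```

```text
10.15 ang -23.073023923218393 r 0.08011911125812253 Ftan_ccw 2.188666585079007 Frad 6.0472887656468695 Fz -9.016946581399779
```

send_rows(
  series=[
    [0, 0, 0, -0.2, -0.02, 0, 1.5],
    [0, 0, 0, 0, 0, 0, 1.5],
    [0, 0, 0, 0, 0, 0, 1.5],
  ],
)

```text
clock: 10.45
ee_pos: [0.6306, 0.0577, 0.2064]
tcp_rot: [[-0.001, 1.0, 0.002], [1.0, 0.001, 0.001], [0.001, 0.002, -1.0]]
force: [4.7, 1.9, -7.3]
gripper_width: 0.183
```

```bash
python3 st.py
```

```text
10.45 ang -24.1834049905319 r 0.08014723407674362 Ftan_ccw 3.6309504404073527 Frad 3.529266875324815 Fz -7.333291154055001
```

send_rows(
  series=[
    [0, 0, 0, -0.2, -0.06, 0, 1.5],
    [0, 0, 0, 0, 0, 0, 1.5],
    [0, 0, 0, 0, 0, 0, 1.5],
  ],
)

```text
clock: 10.75
ee_pos: [0.63, 0.0562, 0.2064]
tcp_rot: [[-0.001, 1.0, 0.001], [1.0, 0.001, 0.002], [0.002, 0.002, -1.0]]
force: [5.4, 2.8, -8.5]
gripper_width: 0.191
```

```bash
python3 st.py
```

```text
10.75 ang -25.32790371070816 r 0.08017275656956724 Ftan_ccw 4.838951771872404 Frad 3.7380709257245934 Fz -8.53572129690948
```

send_rows(
  series=[
    [0, 0, 0, -0.2, -0.06, 0, 1.5],
    [0, 0, 0, 0, 0, 0, 1.5],
    [0, 0, 0, 0, 0, 0, 1.5],
  ],
)

```text
clock: 11.05
ee_pos: [0.629, 0.0543, 0.2064]
tcp_rot: [[-0.001, 1.0, 0.001], [1.0, 0.001, 0.002], [0.002, 0.001, -1.0]]
force: [4.3, 3.0, -7.5]
gripper_width: 0.184
```

```bash
python3 st.py
```

```text
11.05 ang -26.857047399645033 r 0.08019614855680503 Ftan_ccw 4.6186028564737 Frad 2.529791945584778 Fz -7.515504966988728
```

send_rows(
  series=[
    [0, 0, 0, -0.18, -0.09, 0, 1.5],
    [0, 0, 0, 0, 0, 0, 1.5],
    [0, 0, 0, 0, 0, 0, 1.5],
  ],
)

```text
clock: 11.35
ee_pos: [0.6283, 0.0527, 0.2063]
tcp_rot: [[-0.001, 1.0, 0.001], [1.0, 0.001, 0.002], [0.002, 0.001, -1.0]]
force: [3.9, 3.8, -6.1]
gripper_width: 0.185
```

```bash
python3 st.py
```

```text
11.35 ang -28.078420562209285 r 0.08021530131376207 Ftan_ccw 5.210865027580148 Frad 1.6677759970989359 Fz -6.059659355612806
```

send_rows(
  series=[
    [0, 0, 0, -0.18, -0.1, 0, 1.5],
    [0, 0, 0, 0, 0, 0, 1.5],
    [0, 0, 0, 0, 0, 0, 1.5],
  ],
)

```text
clock: 11.65
ee_pos: [0.6279, 0.0521, 0.2064]
tcp_rot: [[-0.002, 1.0, 0.002], [1.0, 0.002, 0.004], [0.004, 0.002, -1.0]]
force: [6.0, 7.2, -8.1]
gripper_width: 0.188
```

```bash
python3 st.py
```

```text
11.65 ang -28.633318418298906 r 0.08019737815681391 Ftan_ccw 9.195077852857485 Frad 1.8476830287151433 Fz -8.067288854273412
```

send_rows(
  series=[
    [0, 0, 0, -0.18, -0.1, 0, 1.5],
    [0, 0, 0, 0, 0, 0, 1.5],
    [0, 0, 0, 0, 0, 0, 1.5],
  ],
)

```text
clock: 11.95
ee_pos: [0.6278, 0.0519, 0.2064]
tcp_rot: [[-0.002, 1.0, 0.004], [1.0, 0.002, 0.007], [0.007, 0.004, -1.0]]
force: [7.3, 10.5, -8.9]
gripper_width: 0.186
```

```bash
python3 st.py
```

```text
11.95 ang -28.777750346553333 r 0.08020985747278542 Ftan_ccw 12.679968463635284 Frad 1.3518023802976016 Fz -8.866177551269484
```

The angle has stopped at −28.8° while the force rose steeply. That puts about 7 N on the post. I'll hold there.

send_rows(
  series=[
    [0, 0, 0, 0, 0, 0, 1.5],
    [0, 0, 0, 0, 0, 0, 1.5],
    [0, 0, 0, 0, 0, 0, 1.5],
    [0, 0, 0, 0, 0, 0, 1.5],
    [0, 0, 0, 0, 0, 0, 1.5],
  ],
)

```text
clock: 12.45
ee_pos: [0.6278, 0.0519, 0.2064]
tcp_rot: [[-0.002, 1.0, 0.004], [1.0, 0.002, 0.007], [0.007, 0.004, -1.0]]
force: [8.2, 9.6, -9.0]
gripper_width: 0.183
```

```bash
python3 st.py; python3 arc.py -30 210 48;python3 arc.py 210 228 6
```

```text
12.45 ang -28.790297731843616 r 0.0802056448876679 Ftan_ccw 12.378089240123115 Frad 2.557906458967956 Fz -8.984480459576625
[[0, 0, 0, 0.62, 0.32, 0, 1.5], [0, 0, 0, 0.64, 0.27, 0, 1.5], [0, 0, 0, 0.67, 0.21, 0, 1.5], [0, 0, 0, 0.68, 0.15, 0, 1.5], [0, 0, 0, 0.69, 0.09, 0, 1.5], [0, 0, 0, 0.7, 0.03, 0, 1.5], [0, 0, 0, 0.7, -0.03, 0, 1.5], [0, 0, 0, 0.69, -0.09, 0, 1.5], [0, 0, 0, 0.68, -0.15, 0, 1.5], [0, 0, 0, 0.67, -0.21, 0, 1.5], [0, 0, 0, 0.64, -0.27, 0, 1.5], [0, 0, 0, 0.62, -0.32, 0, 1.5]]
[[0, 0, 0, 0.59, -0.38, 0, 1.5], [0, 0, 0, 0.55, -0.42, 0, 1.5], [0, 0, 0, 0.52, -0.47, 0, 1.5], [0, 0, 0, 0.47, -0.52, 0, 1.5], [0, 0, 0, 0.42, -0.55, 0, 1.5], [0, 0, 0, 0.38, -0.59, 0, 1.5], [0, 0, 0, 0.32, -0.62, 0, 1.5], [0, 0, 0, 0.27, -0.64, 0, 1.5], [0, 0, 0, 0.21, -0.67, 0, 1.5], [0, 0, 0, 0.15, -0.68, 0, 1.5], [0, 0, 0, 0.09, -0.69, 0, 1.5], [0, 0, 0, 0.03, -0.7, 0, 1.5]]
[[0, 0, 0, -0.03, -0.7, 0, 1.5], [0, 0, 0, -0.09, -0.69, 0, 1.5], [0, 0, 0, -0.15, -0.68, 0, 1.5], [0, 0, 0, -0.21, -0.67, 0, 1.5], [0, 0, 0, -0.27, -0.64, 0, 1.5], [0, 0, 0, -0.32, -0.62, 0, 1.5], [0, 0, 0, -0.38, -0.59, 0, 1.5], [0, 0, 0, -0.42, -0.55, 0, 1.5], [0, 0, 0, -0.47, -0.52, 0, 1.5], [0, 0, 0, -0.52, -0.47, 0, 1.5], [0, 0, 0, -0.55, -0.42, 0, 1.5], [0, 0, 0, -0.59, -0.38, 0, 1.5]]
[[0, 0, 0, -0.62, -0.32, 0, 1.5], [0, 0, 0, -0.64, -0.27, 0, 1.5], [0, 0, 0, -0.67, -0.21, 0, 1.5], [0, 0, 0, -0.68, -0.15, 0, 1.5], [0, 0, 0, -0.69, -0.09, 0, 1.5], [0, 0, 0, -0.7, -0.03, 0, 1.5], [0, 0, 0, -0.7, 0.03, 0, 1.5], [0, 0, 0, -0.69, 0.09, 0, 1.5], [0, 0, 0, -0.68, 0.15, 0, 1.5], [0, 0, 0, -0.67, 0.21, 0, 1.5], [0, 0, 0, -0.64, 0.27, 0, 1.5], [0, 0, 0, -0.62, 0.32, 0, 1.5]]
[[0, 0, 0, -0.36, 0.22, 0, 1.5], [0, 0, 0, -0.34, 0.24, 0, 1.5], [0, 0, 0, -0.33, 0.25, 0, 1.5], [0, 0, 0, -0.32, 0.27, 0, 1.5], [0, 0, 0, -0.31, 0.29, 0, 1.5], [0, 0, 0, -0.29, 0.31, 0, 1.5]]
```

send_rows(
  series=[
    [0, 0, 0, 0.62, 0.32, 0.1, 1.5],
    [0, 0, 0, 0.64, 0.27, 0, 1.5],
    [0, 0, 0, 0.3, 0.1, 0, 1.5],
    [0, 0, 0, 0, 0, 0, 1.5],
    [0, 0, 0, 0, 0, 0, 1.5],
  ],
)

```text
clock: 12.95
ee_pos: [0.6333, 0.0639, 0.2062]
tcp_rot: [[-0.001, 1.0, 0.002], [1.0, 0.001, 0.001], [0.001, 0.002, -1.0]]
force: [0.8, 1.1, 3.9]
gripper_width: 0.185
```

```bash
python3 st.py
```

```text
12.95 ang -19.351186339062323 r 0.08036776044211418 Ftan_ccw 1.319388299345686 Frad 0.4006790584052093 Fz 3.8811358281372
```

send_rows(
  series=[
    [0, 0, 0, 0.37, 0.11, 0, 1.5],
    [0, 0, 0, 0.0, 0.0, 0, 1.5],
    [0, 0, 0, 0, 0, 0, 1.5],
  ],
)

```text
clock: 13.25
ee_pos: [0.6346, 0.0675, 0.2061]
tcp_rot: [[-0.001, 1.0, 0.002], [1.0, 0.001, 0.001], [0.001, 0.002, -1.0]]
force: [1.5, -0.4, 4.3]
gripper_width: 0.188
```

```bash
python3 st.py
```

```text
13.25 ang -16.63894307769839 r 0.08043087256057067 Ftan_ccw 0.036704890198933304 Frad 1.520544034107583 Fz 4.332993339810732
```

send_rows(
  series=[
    [0, 0, 0, 0.35, 0.08, 0, 1.5],
    [0, 0, 0, 0.0, 0.0, 0, 1.5],
    [0, 0, 0, 0, 0, 0, 1.5],
  ],
)

```text
clock: 13.55
ee_pos: [0.6355, 0.071, 0.2061]
tcp_rot: [[-0.001, 1.0, 0.002], [1.0, 0.001, 0.001], [0.001, 0.002, -1.0]]
force: [1.9, 0.3, 4.8]
gripper_width: 0.188
```

```bash
python3 st.py
```

```text
13.55 ang -13.99687453739991 r 0.08041833770537822 Ftan_ccw 0.7250455647665486 Frad 1.8133412778123952 Fz 4.760543097453638
```

send_rows(
  series=[
    [0, 0, 0, 0.35, 0.06, 0, 1.5],
    [0, 0, 0, 0.0, 0.0, 0, 1.5],
    [0, 0, 0, 0, 0, 0, 1.5],
  ],
)

```text
clock: 13.85
ee_pos: [0.6363, 0.0743, 0.2062]
tcp_rot: [[-0.001, 1.0, 0.003], [1.0, 0.001, 0.0], [0.0, 0.003, -1.0]]
force: [2.4, -0.4, 4.5]
gripper_width: 0.182
```

```bash
python3 st.py
```

```text
13.85 ang -11.634588917190651 r 0.0804399808479062 Ftan_ccw 0.07407656100091115 Frad 2.4223062882627535 Fz 4.488635196084486
```

send_rows(
  series=[
    [0, 0, 0, 0.69, 0.09, -0.05, 1.5],
    [0, 0, 0, 0.7, 0.03, 0, 1.5],
    [0, 0, 0, 0.7, -0.03, 0, 1.5],
    [0, 0, 0, 0.69, -0.09, 0, 1.5],
    [0, 0, 0, 0.68, -0.15, 0, 1.5],
    [0, 0, 0, 0.67, -0.21, 0, 1.5],
    [0, 0, 0, 0.64, -0.27, 0, 1.5],
    [0, 0, 0, 0.62, -0.32, 0, 1.5],
  ],
)

```text
clock: 14.65
ee_pos: [0.6286, 0.1282, 0.2062]
tcp_rot: [[-0.0, 1.0, 0.006], [1.0, 0.0, 0.001], [0.001, 0.006, -1.0]]
force: [6.4, 0.6, 1.8]
gripper_width: 0.188
```

```bash
python3 st.py
```

```text
14.65 ang 27.909650248371058 r 0.08047833595988275 Ftan_ccw -2.4815731420023477 Frad 5.8861260522976595 Fz 1.801867241232194
```

send_rows(
  series=[
    [0, 0, 0, 0.59, -0.38, 0, 1.5],
    [0, 0, 0, 0.55, -0.42, 0, 1.5],
    [0, 0, 0, 0.52, -0.47, 0, 1.5],
    [0, 0, 0, 0.47, -0.52, 0, 1.5],
    [0, 0, 0, 0.42, -0.55, 0, 1.5],
    [0, 0, 0, 0.38, -0.59, 0, 1.5],
    [0, 0, 0, 0.32, -0.62, 0, 1.5],
    [0, 0, 0, 0.27, -0.64, 0, 1.5],
    [0, 0, 0, 0, 0, 0, 1.5],
  ],
)

```text
clock: 15.55
ee_pos: [0.5859, 0.1657, 0.2062]
tcp_rot: [[-0.001, 1.0, 0.005], [1.0, 0.001, 0.004], [0.004, 0.005, -1.0]]
force: [3.3, 5.1, 2.5]
gripper_width: 0.186
```

```bash
python3 st.py
```

```text
15.55 ang 69.30890387624032 r 0.08035167111570031 Ftan_ccw -1.2977619597326846 Frad 5.954383136663829 Fz 2.5062142799889524
```

send_rows(
  series=[
    [0, 0, 0, 0.31, -0.63, 0, 1.5],
    [0, 0, 0, 0.15, -0.68, 0, 1.5],
    [0, 0, 0, 0.09, -0.69, 0, 1.5],
    [0, 0, 0, 0.03, -0.7, 0, 1.5],
    [0, 0, 0, -0.03, -0.7, 0, 1.5],
    [0, 0, 0, -0.09, -0.69, 0, 1.5],
    [0, 0, 0, -0.15, -0.68, 0, 1.5],
    [0, 0, 0, -0.21, -0.67, 0, 1.5],
    [0, 0, 0, -0.27, -0.64, 0, 1.5],
    [0, 0, 0, 0, 0, 0, 1.5],
  ],
)

```text
clock: 16.55
ee_pos: [0.5209, 0.1616, 0.206]
tcp_rot: [[-0.001, 1.0, -0.002], [1.0, 0.001, 0.0], [0.0, -0.002, -1.0]]
force: [-2.4, 1.5, 8.5]
gripper_width: 0.187
```

```bash
python3 st.py
```

```text
16.55 ang 117.22332008487163 r 0.07996825489044426 Ftan_ccw 1.4156044263282515 Frad 2.432037546778709 Fz 8.4974153617802
```

send_rows(
  series=[
    [0, 0, 0, -0.32, -0.62, 0, 1.5],
    [0, 0, 0, -0.38, -0.59, 0, 1.5],
    [0, 0, 0, -0.42, -0.55, 0, 1.5],
    [0, 0, 0, -0.47, -0.52, 0, 1.5],
    [0, 0, 0, -0.52, -0.47, 0, 1.5],
    [0, 0, 0, -0.55, -0.42, 0, 1.5],
    [0, 0, 0, -0.59, -0.38, 0, 1.5],
    [0, 0, 0, 0, 0, 0, 1.5],
  ],
)

```text
clock: 17.35
ee_pos: [0.4861, 0.126, 0.206]
tcp_rot: [[-0.001, 1.0, -0.002], [1.0, 0.001, -0.005], [-0.005, -0.002, -1.0]]
force: [-1.5, -6.9, 9.3]
gripper_width: 0.191
```

```bash
python3 st.py
```

```text
17.35 ang 153.5418022464421 r 0.07977821793793602 Ftan_ccw 6.903020361148272 Frad -1.707884996710758 Fz 9.343897586794556
```

send_rows(
  series=[
    [0, 0, 0, -0.62, -0.32, -0.1, 1.5],
    [0, 0, 0, -0.64, -0.27, 0, 1.5],
    [0, 0, 0, -0.67, -0.21, 0, 1.5],
    [0, 0, 0, -0.68, -0.15, 0, 1.5],
    [0, 0, 0, -0.69, -0.09, 0, 1.5],
    [0, 0, 0, -0.7, -0.03, 0, 1.5],
    [0, 0, 0, -0.7, 0.03, 0, 1.5],
    [0, 0, 0, -0.69, 0.09, 0, 1.5],
    [0, 0, 0, 0, 0, 0, 1.5],
  ],
)

```text
clock: 18.25
ee_pos: [0.4791, 0.076, 0.2062]
tcp_rot: [[-0.0, 1.0, 0.002], [1.0, 0.0, 0.003], [0.003, 0.002, -1.0]]
force: [7.0, 2.4, -3.7]
gripper_width: 0.189
```

```bash
python3 st.py
```

```text
18.25 ang -169.49510489517218 r 0.07971253736759133 Ftan_ccw -1.0641448387656134 Frad -7.303067570665885 Fz -3.706425264742572
```

send_rows(
  series=[
    [0, 0, 0, -0.68, 0.15, 0, 1.5],
    [0, 0, 0, -0.67, 0.21, 0, 1.5],
    [0, 0, 0, -0.64, 0.27, 0, 1.5],
    [0, 0, 0, -0.62, 0.32, 0, 1.5],
    [0, 0, 0, 0, 0, 0, 1.5],
    [0, 0, 0, 0, 0, 0, 1.5],
  ],
)

```text
clock: 18.85
ee_pos: [0.4904, 0.0477, 0.2063]
tcp_rot: [[-0.001, 1.0, 0.005], [1.0, 0.001, -0.001], [-0.001, 0.005, -1.0]]
force: [9.7, -1.7, -6.2]
gripper_width: 0.19
```

```bash
python3 st.py
```

```text
18.85 ang -147.47180795644604 r 0.0796322416242289 Ftan_ccw 6.690179822854963 Frad -7.249040953431497 Fz -6.225018953133695
```

send_rows(
  series=[
    [0, 0, 0, -0.31, 0.32, 0, 1.5],
    [0, 0, 0, -0.29, 0.34, 0, 1.5],
    [0, 0, 0, -0.33, 0.25, 0, 1.5],
    [0, 0, 0, -0.32, 0.27, 0, 1.5],
    [0, 0, 0, 0, 0, 0, 1.5],
    [0, 0, 0, 0, 0, 0, 1.5],
  ],
)

```text
clock: 19.45
ee_pos: [0.4998, 0.0357, 0.2063]
tcp_rot: [[-0.001, 1.0, 0.001], [1.0, 0.001, -0.001], [-0.001, 0.001, -1.0]]
force: [4.3, 1.9, -2.8]
gripper_width: 0.186
```

```bash
python3 st.py
```

```text
19.45 ang -136.47767616117764 r 0.07959430974758175 Ftan_ccw 1.570715819477761 Frad -4.44672050711486 Fz -2.8322787236802784
```

send_rows(
  series=[
    [0, 0, 0, -0.12, 0.22, 0, 1.5],
    [0, 0, 0, -0.12, 0.22, 0, 1.5],
    [0, 0, 0, 0, 0, 0, 1.5],
    [0, 0, 0, 0, 0, 0, 1.5],
    [0, 0, 0, 0, 0, 0, 1.5],
  ],
)

```text
clock: 19.95
ee_pos: [0.5026, 0.0332, 0.2062]
tcp_rot: [[-0.001, 1.0, -0.002], [1.0, 0.001, -0.001], [-0.001, -0.002, -1.0]]
force: [-2.0, -0.6, -1.3]
gripper_width: 0.187
```

```bash
python3 st.py; python3 snap.py w3
```

```text
19.95 ang -133.79203125167317 r 0.07935976960727718 Ftan_ccw -1.041461244965012 Frad 1.8473315747658667 Fz -1.265282943114551
[0.50257964 0.03321364 0.20618805] [-2.03021804 -0.61277254 -1.26528294] 19.95
```

View pics/w3.png

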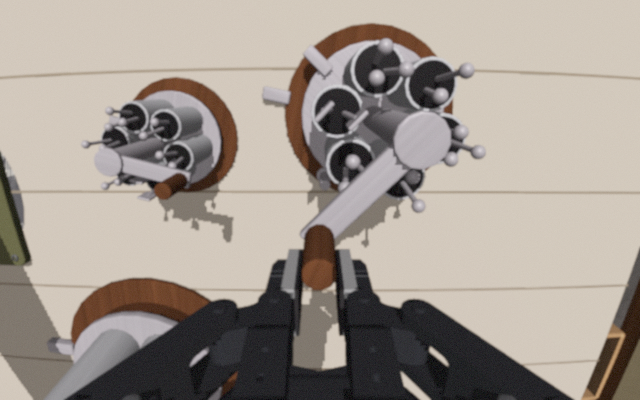

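The paddle cup mouth, with its flat stirrers, is at (338,110) next to the tab at (277,95). The knob is between the pads at (319,258). I'll compare the two angles.

```bash
python3 - <<'E'
from h import *
C=np.array([.5575,.0905])
for n,p,z in [('tab',(276,95),.017),('cup',(338,110),.118),('opp',(437,137),.118),('cups2',(377,68),.118),('cup3',(351,161),.118),('cup4',(429,82),.118)]:
    X=at('wrist',p,z)[:2];v=X-C;print(n,X,np.hypot(*v),np.degrees(np.arctan2(v[1],v[0])))
a=np.linspace(0,2*np.pi,90);p=proj('wrist',np.c_[C[0]+.095*np.cos(a),C[1]+.095*np.sin(a),0*a+.02]);print(p.min(0),p.max(0))
E
```

```text
tab [0.45554727 0.11204055] 0.10420342406535574 168.07000905392553
cup [0.51602461 0.10187845] 0.04300787142256951 164.65879821091903
opp [0.59525652 0.08172357] 0.038763134465068495 -13.085907863665284
cups2 [0.5445941  0.13265368] 0.04408508629966951 107.02265023361414
cup3 [0.52729834 0.06191956] 0.04158102768688253 -136.57982574033855
cup4 [0.58470764 0.12319871] 0.042537769394948056 50.23714912096343
[282.79658838  18.99686055] [459.55879478 200.23118435]
```

send_rows(
  series=[
    [0, 0, 0, -0.07, 0.07, 0, 1.5],
    [0, 0, 0, 0, 0, 0, 1.5],
    [0, 0, 0, 0, 0, 0, 2.2],
    [0, 0, 0, 0, 0, 0, 3],
    [0, 0, 0, 0, 0, 0, 4.5],
    [0, 0, 0, 0, 0, 0, 5],
    [0, 0, 0, 0, 0, 0, 5],
    [0, 0, 0, 0, 0, -1.5, 5],
    [0, 0, 0, 0, 0, -3, 5],
    [0, 0, 0, 0, 0, -4, 5],
    [0, 0, 0, 0, 0, -4, 5],
    [0, 0, 0, 0, 0, -2, 5],
  ],
)

```text
clock: 21.2
ee_pos: [0.5061, 0.0332, 0.3556]
tcp_rot: [[-0.001, 1.0, 0.006], [1.0, 0.001, -0.0], [-0.0, 0.006, -1.0]]
force: [-0.1, 0.4, -0.0]
gripper_width: 0.589
```

send_rows(
  series=[
    [0, 0, 0, 3, 3, -1, 5],
    [0, 0, 0, 3, 2, 0, 5],
    [0, 0, 0, 3, 0, 0, 5],
    [0, 0, 0, 2, 0, 0, 5],
    [0, 0, 0, 0, 0, 0, 5],
    [0, 0, 0, 0, 0, 0, 5],
  ],
)

```text
clock: 21.8
ee_pos: [0.5544, 0.1433, 0.3614]
tcp_rot: [[-0.002, 1.0, -0.0], [1.0, 0.002, -0.001], [-0.001, -0.0, -1.0]]
force: [0.0, -0.3, -0.6]
gripper_width: 0.586
```

```bash
python3 snap.py w4
```

```text
[0.5543609  0.14328163 0.36144216] [ 0.01816031 -0.34856435 -0.6201652 ] 21.8
```

View pics/w4.png

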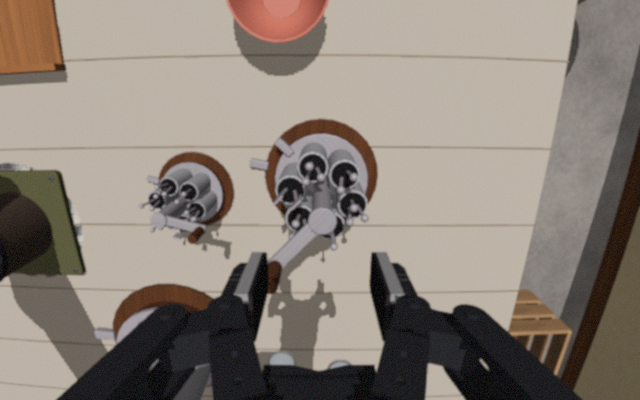

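After release, the tab is at (259,165), the paddle cup at (290,188), the lug at (284,148), the column top at (322,220) and the knob at about (272,275).

```bash
python3 - <<'E'
from h import *
C=np.array([.5575,.0905])
for n,p,z in [('tab',(259,165),.017),('cup',(290,188),.118),('cup2',(313,163),.118),('cup3',(344,173),.118),('cup4',(353,204),.118),('cup6',(298,216),.118),('knobtop',(272,282),.243),('knobbot',(275,264),.199),('lug',(284,148),.03),('col',(322,220),.199)]:
    X=at('wrist',p,z)[:2];v=X-C;print(n,X,np.hypot(*v),np.degrees(np.arctan2(v[1],v[0])))
E
```

```text
tab [0.45652985 0.11214826] 0.10326479241474064 167.89884087909618
cup [0.51511988 0.10329195] 0.04426859334609111 163.20416448722258
cup2 [0.5457733 0.1371335] 0.04808533067724401 104.11522732161971
cup3 [0.58630313 0.12395426] 0.04414529858094851 49.27252273404575
cup4 [0.59964379 0.08102021] 0.04319681890407827 -12.677064764678791
cup6 [0.52504901 0.06341914] 0.04226629866112135 -140.15447130348107
knobtop [0.50533673 0.0392236 ] 0.07314558426667514 -135.4912303964415
knobbot [0.50268374 0.03516298] 0.07789100104121785 -134.72913142317316
lug [0.49929287 0.14192407] 0.0776692076478382 138.540469037547
col [0.55697557 0.09050548] 0.0005244622327971089 179.40153790859546
```

```bash
python3 - <<'E'
from rig import grab_frame
import cv2,numpy as np
f=grab_frame("scene")["pixels"][:,:,::-1]; b=cv2.resize(f[135:255,330:430],None,fx=4,fy=4,interpolation=2)
g=grab_frame("top")["pixels"][:,:,::-1]; a=cv2.resize(g[120:220,235:335],None,fx=4,fy=4,interpolation=2)
o=np.zeros((480,800,3),np.uint8);o[:,:400]=b;o[:400,400:]=a;cv2.imwrite('pics/c5.png',o)
from h import *
for z in (.199,.243): print([ (np.round((proj('scene',[[.5575+.08*np.cos(t),.0905+.08*np.sin(t),z]])[0]-[330,135])*4+1.5).tolist(), d) for d in (221,225,228,232) for t in [np.radians(d)]])
E
```

```text
[([113.0, 114.0], 221), ([113.0, 120.0], 225), ([112.0, 124.0], 228), ([113.0, 130.0], 232)]
[([120.0, 58.0], 221), ([119.0, 63.0], 225), ([119.0, 67.0], 228), ([119.0, 73.0], 232)]
```

View pics/c5.png

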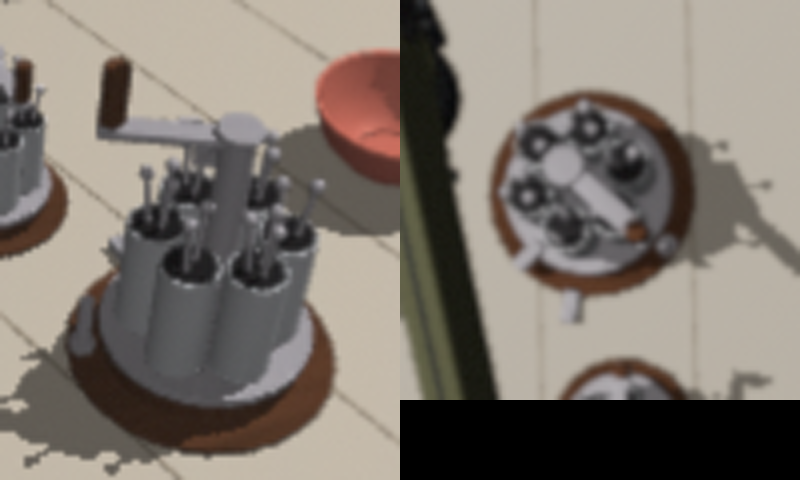

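The scene view has the knob top at (118,62) and its base at (113,125). The top view shows the knob at (637,232), the tab at (571,305), the lug at (526,258) and the post at (667,243).

```bash
python3 - <<'E'
from h import *
C=np.array([.5575,.0905]);c=lambda x,y:(235+(x-399.5)/4-.5,120+(y+.5)/4-.5)
for n,p,z in [('tab',(571,305),.017),('knobtop',(637,232),.243),('lug',(526,258),.03),('post',(667,243),.052),('col',(563,163),.2)]:
    X=at('top',c(*p),z)[:2];v=X-C;print(n,X,np.hypot(*v),np.degrees(np.arctan2(v[1],v[0]))%360)
E
```

```text
tab [0.45582269 0.11060182] 0.10364534538199872 168.81671654720233
knobtop [0.50036996 0.0315834 ] 0.0820670926543738 225.88201125739573
lug [0.49811764 0.14833251] 0.08289067662126612 135.75753834534274
post [0.5067849  0.02103739] 0.08600624801734606 233.86657826750144
col [0.55925746 0.09159528] 0.0020708216194208796 31.932021183574047
```

```bash
python3 -c "
from rig import sensors,order
s=sensors.read_state();print(s['clock'],s['force'],s['qvel'])
order.close_job()"
```

```text
21.95 [-7.88612973e-01 -2.55220815e-01 -6.38171775e-04] [-0.00489879 -0.00016573  0.00276646  0.0008575   0.00155086 -0.00105258]
the job is handed in; nothing more can be done
```

I wound the caddy back to its stop, turned it forward to click four and let go, then handed the job in at about 22 s. No verdict was reported.

- **Stop:** The knob stopped turning at −28.8° (world angle) while the force at the knob rose from about 5 N to 12.5 N. That leaves roughly 7 N on the post, and I held it there for about 0.5 s.
- **Click four:** I carried the knob forward over four clicks, settled it in the fourth, opened the gripper and backed off. After release the paddle stirrers stand at the serving tab, and the wrist force was near zero.
- **Final angle:** The last pictures put the knob at about 225.5°. The serving tab's direction implies about 228°, so the caddy sits 2–3° short, inside the 6.9° tolerance.
- **What disagreed:** At the start the knob stood about 7° short of where the tab direction put its click. If that starting position was the true rest, the caddy would instead be about 5° past click four, still within tolerance. I trusted the tab because the stop contact agrees with it, and the starting position would put the contact outside the stated range for the stop.
- **Bystanders:** I did no measured before-and-after check. The arm kept well above the bowl, tumblers and tin, and no unexpected contact forces showed.

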